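# Clear and close a plaster mould

## Task

Take the wooden scraper block and use it to wipe all four loose clay chips off the plaster mould's face into the waste tray beside it; do not touch the chips with the gripper. Only once the face is clear, fetch the holed plaster cover and lower it, without dropping it, over the mould's two locating pins until it lies flush. Leave the scraper standing on its foot on the bench, and do not disturb the bowl and the mug.

Things in the scene. Friction and masses are not known exactly. Their poses are not given: they have to be found in the camera images.
- mould_base: plaster lower mould half, fixed to the bench: flat-topped block 160 (x) x 230 (y) x 50 mm high. Origin: centre of its underside. Its +x side faces the waste tray. Two upright steel locating pins, 16 mm in diameter, stand 30 mm above its top face (the upper 8 mm taper to 8 mm) at x = 0, y = +90 and -90 mm
- face (a point): centre of the mould's top face, 50 mm above the bench, axes as the mould's
- waste_tray: open sheet-steel waste tray fixed against the mould's +x side, same yaw: outside 140 (x) x 260 (y) x 30 mm high, walls 4 mm, about 4 mm floor. Origin: centre of its underside, 152 mm from the mould's centre along the mould's +x
- cover: plaster cover plate of the mould, loose, flat on the bench: 150 (x) x 220 (y) x 22 mm thick, with two through holes 20 mm in diameter at x = 0, y = +90 and -90 mm. A wooden lifting rib, 22 (x) x 100 (y) mm, stands centred on it from 22 to 56 mm above its underside. Origin: centre of its underside. It is the same turned half round. About 0.7 kg
- scraper: wooden scraper block standing on its foot on the bench: foot 40 (x) x 130 (y) x 15 mm high, above it a grip rib 22 (x) x 80 (y) mm, from 15 to 65 mm high. Origin: centre of its underside. It is the same turned half round. About 0.15 kg
- chip0: loose chip of dry clay on the mould's face, flat irregular piece about 38 x 28 mm, 11 mm thick. Origin: centre of its underside
- chip1: loose chip of dry clay on the mould's face, flat irregular piece about 38 x 28 mm, 11 mm thick. Origin: centre of its underside
- chip2: loose chip of dry clay on the mould's face, flat irregular piece about 38 x 28 mm, 11 mm thick. Origin: centre of its underside
- chip3: loose chip of dry clay on the mould's face, flat irregular piece about 38 x 28 mm, 11 mm thick. Origin: centre of its underside
- bowl: bystander: white bowl, 120 mm wide, 55 mm high, beside the tray. Origin: centre of its underside
- mug: bystander: white mug, 80 mm wide, 90 mm high, beside the tray. Origin: centre of its underside
Mind the look-alikes: they are no part of the job. What is shaped like the scraper but turquoise is not meant.

How it is judged:
On the way, in this order (a step that is already met when the one before it is completed fails the run):
1. all four chips lie in the waste tray while the cover still lies where it was (x of chip0 in the frame of waste_tray between -0.068 and 0.068 m and y of chip0 in the frame of waste_tray between -0.128 and 0.128 m and height (world z) of each of chip0, chip1, chip2, chip3 below 0.04 m and x of chip1 in the frame of waste_tray between -0.068 and 0.068 m and y of chip1 in the frame of waste_tray between -0.128 and 0.128 m and x of chip2 in the frame of waste_tray between -0.068 and 0.068 m and y of chip2 in the frame of waste_tray between -0.128 and 0.128 m and x of chip3 in the frame of waste_tray between -0.068 and 0.068 m and y of chip3 in the frame of waste_tray between -0.128 and 0.128 m and distance of cover from where it was at the start of the episode below 0.03 m), for 0.2 s.
2. the cover lies flush on the mould, over both pins (z of cover in the frame of mould_base between 0.047 and 0.0525 m and horizontal distance between cover and mould_base below 0.006 m and angle between cover's own z axis and vertical below 0.03 rad and angle between the x axis of cover and the x axis of mould_base, either way round below 0.06 rad), for 0.2 s.
At the end, for the whole second after the job is handed in: All four chips lie in the waste tray; the cover lies over both pins, flush on the mould (within 2.5 mm of the face, 6 mm of centre, tilt 0.03, turn 0.06 rad, either way round); the scraper stands on its foot on the bench (within 4 mm, tilt 0.1 rad); cover and scraper at rest (all of step 2 and x of chip0 in the frame of waste_tray between -0.068 and 0.068 m and y of chip0 in the frame of waste_tray between -0.128 and 0.128 m and height (world z) of each of chip0, chip1, chip2, chip3 below 0.04 m and x of chip1 in the frame of waste_tray between -0.068 and 0.068 m and y of chip1 in the frame of waste_tray between -0.128 and 0.128 m and x of chip2 in the frame of waste_tray between -0.068 and 0.068 m and y of chip2 in the frame of waste_tray between -0.128 and 0.128 m and x of chip3 in the frame of waste_tray between -0.068 and 0.068 m and y of chip3 in the frame of waste_tray between -0.128 and 0.128 m and height (world z) of scraper below 0.004 m and angle between scraper's own z axis and vertical below 0.1 rad and linear speed of each of cover, scraper below 0.02 m/s); the robot touches nothing.
It fails at once if the gripper or arm touches a chip (contact force between any of the fingers, the arm and chip0 above 0.3 N or contact force between any of the fingers, the arm and chip1 above 0.3 N or contact force between any of the fingers, the arm and chip2 above 0.3 N or contact force between any of the fingers, the arm and chip3 above 0.3 N).
It fails at once if the cover is dropped onto the mould (faster than 0.4 m/s just above it) (horizontal distance between cover and mould_base below 0.03 m and height (world z) of cover below 0.12 m and linear speed of cover above 0.4 m/s).
It fails at once if the bowl or the mug is moved more than 40 mm (distance of any of bowl, mug from where it was at the start of the episode above 0.04 m).
It also fails if it takes over 67 s, if anything falls off the work surface, if the arm or the gripper's body presses on something with over 40 N, if the wrist force passes 120 N, or if a joint passes its speed limit or range.

## Robot

A 7-joint arm with a two-finger parallel gripper is mounted at the origin on the work surface. World frame = base frame: x ahead of the robot, y to its left, z up, the work surface at z = 0. Lengths are in m, angles in rad, forces in N, time in s.
With the tool pointing down it reaches from about 0.425 to 0.925 m from the base axis. Payload 6.8 kg.
Tool frame: the origin (TCP) lies on the mounting face of the last link; the fingertips stand 173 mm ahead of it and the grasp point (between the pads) lies 155 mm ahead of it (grip_point_offset is the distance from the TCP to the grasp point, in m); x points along the fingers, z is the direction in which the jaws open and shut, and the axes are right-handed (so a half turn about x gives the same grasp; the last joint's range is limited). The gripper opens to 85 mm and grips with 20 to 120 N. Pads are 22 mm wide; open, the fingers measure 114 mm over their backs; the gripper's body (76 mm by 85 mm) begins 54 mm behind the grasp point. The pads swing forward as they close: fully open they stand 13 mm farther back than shut.
Start: joints at [-0.108, 0.477, 0.022, 1.555, -0.011, 1.109, -0.083], TCP at [0.675, 0, 0.405] pointing down, gripper open.
Joint ranges: [-2.96, 2.96], [-0.34, 2.1], [-1.41, 1.46], [0.24, 2.44], [-1.37, 4.51], [0.17, 1.92], [-2.96, 2.96]. Speed limits (rad/s): [2.39, 2.39, 3.14, 3.14, 3.14, 3.14, 3.14].

## Interface

Orientations are given as a rotation vector (axis times angle).
In Python, from bench import * gives the robot as it stands. The module is installed in compiled form; this text tells all that it offers.
- The arm moves only by the tool servo_tool, never from a script. Its argument "motion" is a list of rows, each a list of 5 numbers: the shift along the tool's x, y, z in m, then the turn about the tool's x in degrees, then the gripper command: -1 is fully open, 1 is shut, values between are in proportion. In form: [[dx, dy, dz, turn, fingers], ...]. A call has 1 to 8 rows; each row is the pose to reach, as a shift and turn from the pose measured when the call began, along the tool's axes at that moment; what a row does not reach only later rows make up. A row lasts 1/10 s, in which the tool goes at most 50 mm and 8.59 degrees, less where a joint would pass 70% of its speed; a pose out of reach is approached as far as the arm can. A call with a gripper value outside its range is refused whole. The fingers move at their own pace and stop on an object; "force" is the grip in N (left out, the last holds). Time passes only in rows, so rows that repeat a pose let the fingers close. It gives the time, the measured TCP pose, the force and the opening at its end, in the units of the state.
- get_obs(): the state, without advancing time (a new reading comes with each control period).
- grab_frame(name): name is "scene" or "side" or "wrist"; returns the picture (420x560x3 uint8, red, green, blue); there is no depth.
- camera_params(name): a dict with "mtx" (3x3 intrinsics, pixels), "world_to_cam" (4x4, takes a point from world to camera coordinates); the wrist camera has in their place "T_tool_cam" (4x4, takes a point from camera to tool coordinates, whose origin is the TCP and whose axes are the tool frame's). Camera axes: x right, y down, z forward; pixel columns grow to the right and rows downward; lengths in m; the calibration is good to about 2 mm. A picture is of the moment at which its call begins: read the wrist's pose just before it. camera_params takes no time and is no camera call.
- hand_in(): hands the job in, once; it reports no verdict.
The state is a dict: "clock": time; "joints": joint angles; "qvel": joint speeds; "tau": joint torques, N m; "tcp_pos": TCP position; "orientation": TCP orientation; "contact_force": force on the tool from outside, world axes, zero at the start; "moment": the same for the moment, N m; "grip_width": finger opening in m.
Only numpy, scipy, OpenCV 4.12 (cv2) and the standard library are available. Lean on these libraries where they do the work, as an engineer would, in place of code of your own. Each camera call takes 0.05 s, during which the arm holds its last target. There are 200 camera calls.

## Working session

There is one attempt and no reset: what is moved stays moved. The work goes in short steps, Python scripts to look and compute and a tool call to move; the robot and the scene stay as the last step left them, time stands still between calls to the robot, and variables do not carry over. Pictures are saved under pics/ and viewed, about 8 in all and at most 12, crops included, and the job is handed in when it is done.

Besides the shell and the picture viewer there is one more tool, called after ">>>" as name([rows], argument=value, ...), one row to a line, values as JSON. servo_tool: Moves the arm, as the interface text tells. Its arguments: {"type":"object","properties":{"motion":{"type":"array","items":{"type":"array","items":{"type":"number"}}},"force":{"type":"number"}},"required":["motion"]}

```bash
mkdir -p pics
python3 - <<'E'
from bench import *
import cv2,numpy as np
for n in ("scene","side"):
    cv2.imwrite(f"pics/{n}0.png",cv2.resize(grab_frame(n)[:,:,::-1],(784,588),interpolation=cv2.INTER_CUBIC))
np.set_printoptions(precision=4,suppress=True)
for n in ("scene","side","wrist"): print(n,camera_params(n))
print(get_obs())
E
```

```text
scene {'mtx': array([[379.6244,   0.    , 283.1289],
       [  0.    , 379.6244, 208.0421],
       [  0.    ,   0.    ,   1.    ]]), 'world_to_cam': array([[-0.6759,  0.737 , -0.0049,  0.3601],
       [ 0.6386,  0.5824, -0.5029, -0.3218],
       [-0.3678, -0.343 , -0.8643,  1.1306],
       [ 0.    ,  0.    ,  0.    ,  1.    ]])}
side {'mtx': array([[417.9345,   0.    , 283.2828],
       [  0.    , 417.9345, 210.3925],
       [  0.    ,   0.    ,   1.    ]]), 'world_to_cam': array([[-0.9456, -0.325 ,  0.0138,  0.4795],
       [-0.212 ,  0.5834, -0.784 ,  0.1529],
       [ 0.2468, -0.7443, -0.6206,  1.0954],
       [ 0.    ,  0.    ,  0.    ,  1.    ]])}
wrist {'mtx': array([[292.4121,   0.    , 281.6833],
       [  0.    , 292.4121, 209.8613],
       [  0.    ,   0.    ,   1.    ]]), 'T_tool_cam': array([[ 0.0001, -0.3285,  0.9445,  0.0314],
       [-0.0013, -0.9445, -0.3285,  0.0854],
       [ 1.    , -0.0012, -0.0005, -0.0011],
       [ 0.    ,  0.    ,  0.    ,  1.    ]])}
{'clock': 0.1, 'joints': array([-0.1081,  0.4777,  0.0224,  1.5563, -0.0115,  1.1093, -0.083 ]), 'qvel': array([-0.0005, -0.0026,  0.0012, -0.0021, -0.0009,  0.0012,  0.002 ]), 'tau': array([  0.0057, -59.7765,   1.6144, -28.1953,   0.013 ,   0.005 ,
        -0.    ]), 'tcp_pos': array([ 0.6748, -0.    ,  0.4038]), 'orientation': array([-0.0002,  1.5724, -0.    ]), 'contact_force': array([-0.6093, -0.1386,  0.1475]), 'moment': array([0.0177, 0.0367, 0.0167]), 'grip_width': 0.08557330713692561}
```

View pics/scene0.png

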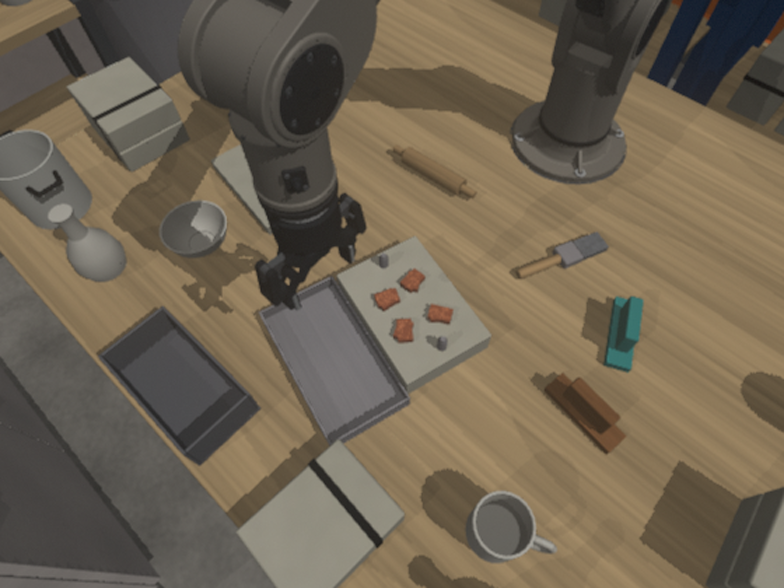

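View pics/side0.png

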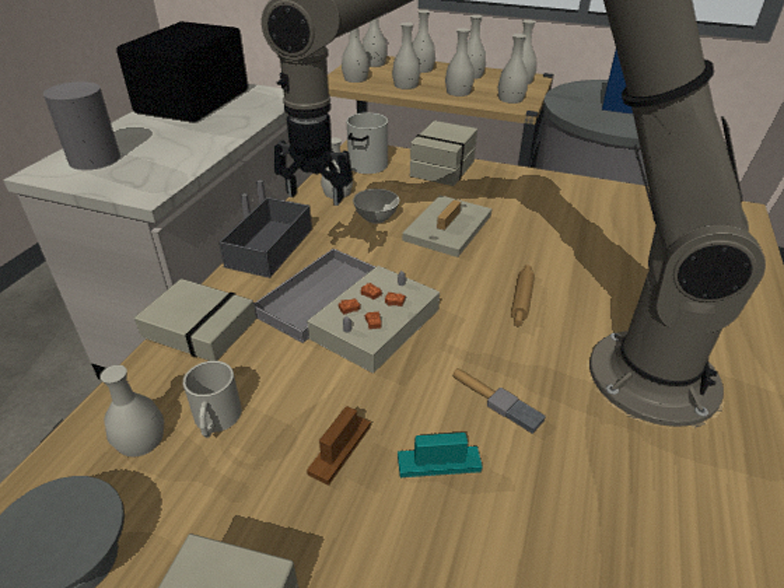

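Scene: mould with four orange chips at about (412,300), its tray to the left, the brown scraper at (585,410), turquoise decoy at (625,335). The cover is hidden behind the arm here but visible in side at (447,224). I'll make one composite of enlarged crops for precise picks.

Run:
```python
from bench import *
import cv2,numpy as np
a=grab_frame("scene")[:,:,::-1];b=grab_frame("side")[:,:,::-1]
cv2.imwrite("pics/scene_raw.png",a);cv2.imwrite("pics/side_raw.png",b)
C=np.zeros((600,800,3),np.uint8)
def put(im,x,y,w,h,s,X,Y):
    t=cv2.resize(im[y:y+h,x:x+w],None,fx=s,fy=s,interpolation=cv2.INTER_CUBIC)
    t=t[:600-Y,:800-X];C[Y:Y+t.shape[0],X:X+t.shape[1]]=t
put(a,235,165,150,120,2.5,0,0)
put(b,215,185,105,80,4,380,0)
put(a,380,260,70,70,4,0,320)
put(b,285,135,70,50,4,280,320)
put(b,215,285,55,65,4,570,320)
cv2.imwrite("pics/comp.png",C)
```

```text
(no output)
```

View pics/comp.png

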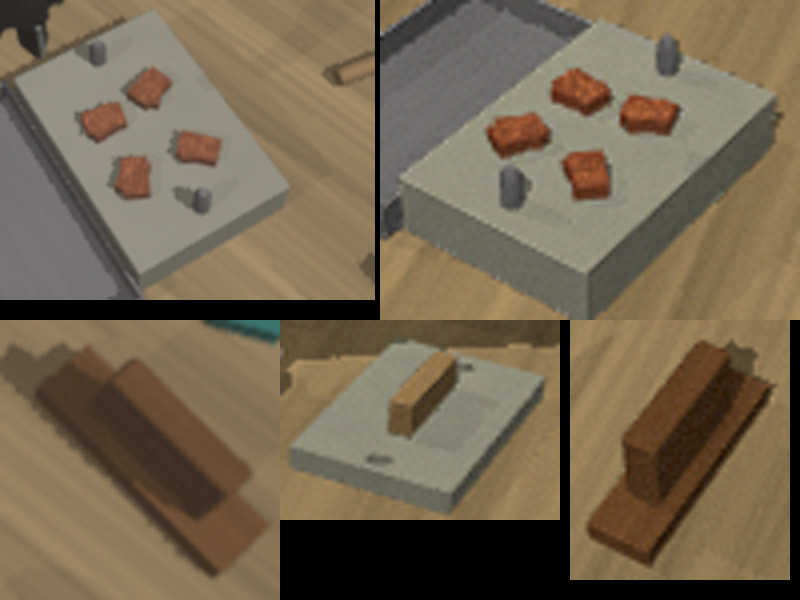

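Picks from the composite (tile pixels): mould top corners in scene (153,10), (290,187), (138,263), (12,82) and in side (600,22), (777,97), (588,272), (403,182). Pins, scraper and cover were picked the same way. Next I fit poses with base height left free.

```bash
cat > h.py <<'E'
from bench import *
import numpy as np, cv2
from scipy.optimize import least_squares
from scipy.spatial.transform import Rotation as R
np.set_printoptions(precision=4,suppress=True)
def proj(K,T,P):
    q=(T[:3,:3]@np.asarray(P,float).T).T+T[:3,3]; q=q@K.T; return q[:,:2]/q[:,2:]
def wristT(o):
    T=np.eye(4);T[:3,:3]=R.from_rotvec(o["orientation"]).as_matrix();T[:3,3]=o["tcp_pos"]
    return np.linalg.inv(T@camera_params("wrist")["T_tool_cam"])
def fit(views,x0,z=None):
    """views: list of (K,T,model pts,pixels); returns x,y,yaw,z"""
    def f(p):
        r=[]
        zz=p[3] if z is None else z
        c,s=np.cos(p[2]),np.sin(p[2])
        for K,T,M,px in views:
            M=np.asarray(M,float)
            W=np.c_[M[:,0]*c-M[:,1]*s+p[0],M[:,0]*s+M[:,1]*c+p[1],M[:,2]+zz]
            r.append((proj(K,T,W)-px).ravel())
        return np.concatenate(r)
    s=least_squares(f,x0 if z is None else x0[:3],loss="soft_l1"); return s.x,f(s.x).reshape(-1,2)
def ray(K,T,px,z):
    d=T[:3,:3].T@np.linalg.solve(K,[px[0],px[1],1]);c=-T[:3,:3].T@T[:3,3]
    return c+d*(z-c[2])/d[2]
E
python3 - <<'E'
from h import *
cs,cd=camera_params("scene"),camera_params("side")
S=(cs["mtx"],cs["world_to_cam"]);D=(cd["mtx"],cd["world_to_cam"])
t=lambda p,X,Y,s,x,y:(np.array(p,float)-[X,Y])/s+[x,y]
M=[(-.08,-.115,.05),(-.08,.115,.05),(.08,.115,.05),(.08,-.115,.05),(0,-.09,.08),(0,.09,.08)]
ps=t([(153,10),(290,187),(138,263),(12,82),(97,42),(203,190)],0,0,2.5,235,165)
pd=t([(777,97),(588,272),(403,182),(600,22),(667,38),(512,170)],380,0,4,215,185)
p,r=fit([(*S,M,ps),(*D,M,pd)],[.65,.1,0,0]);print("mould",p);print(r)
for q in [(150,88),(103,121),(132,177),(198,148)]:
    w=ray(*S,t([q],0,0,2.5,235,165)[0],.06);c,s=np.cos(p[2]),np.sin(p[2]);d=w[:2]-p[:2];print("chip",w,(d@[c,s],d@[-s,c]))
f=t([(85,347),(38,390),(268,525),(212,572),(130,360),(250,468)],0,320,4,380,260)
g=t([(588,525),(652,552),(770,385),(625,437),(657,450),(700,342),(733,355)],570,320,4,215,285)
# orientation: long axis y; near in side = +y
for a in (0,):
  Ms=[(-.02,-.065,.015),(.02,-.065,.015),(-.02,.065,.015),(.02,.065,.015),(-.011,-.04,.065),(-.011,.04,.065)]
  Md=[(.02,.065,.015),(-.02,.065,.015),(-.02,-.065,.015),(.011,.04,.065),(-.011,.04,.065),(.011,-.04,.065),(-.011,-.04,.065)]
  for y0 in(-.8,-.3,0,.5):
    p,r=fit([(*S,Ms,f),(*D,Md,g)],[.5,.4,y0,0]);print("scraper",p,abs(r).mean())
  print(r)
h=t([(395,342),(545,377),(450,493),(290,447),(388,403),(410,410),(437,352),(458,360),(380,460),(465,367)],280,320,4,285,135)
Mc=[(.075,-.11,.022),(-.075,-.11,.022),(-.075,.11,.022),(.075,.11,.022),(.011,.05,.056),(-.011,.05,.056),(.011,-.05,.056),(-.011,-.05,.056),(0,.09,.022),(0,-.09,.022)]
p,r=fit([(*D,Mc,h)],[.65,-.2,0,0],z=0);print("cover",p);print(r)
p,r=fit([(*D,Mc,h)],[.65,-.2,0,0]);print("cover z free",p)
print("bowl",ray(*S,np.array([195,232])/1.4,.03),"mug",ray(*S,np.array([503,525])/1.4,.05),ray(*D,np.array([212,395])/1.4,.045))
E
```

```text
mould [ 0.5381  0.0377 -0.2808 -0.0037]
[[-0.1214 -1.0601]
 [ 0.0332 -0.952 ]
 [ 0.2485  4.153 ]
 [-0.1889 -1.4583]
 [-0.4554  0.3612]
 [-0.1245  0.4479]
 [ 0.3299 -0.2212]
 [-0.0439  1.2772]
 [-1.0987 -0.5434]
 [ 0.13   -0.4628]
 [ 0.4015  0.655 ]
 [ 0.0881  0.5229]]
chip [0.5083 0.0155 0.06  ] (np.float64(-0.022454968371528296), np.float64(-0.029551044280949353))
chip [0.5637 0.0072 0.06  ] (np.float64(0.03310991016535948), np.float64(-0.022153856524644525))
chip [0.588 0.065 0.06 ] (np.float64(0.040411680350999374), np.float64(0.04011804505981384))
chip [0.5265 0.0895 0.06  ] (np.float64(-0.02548011983340697), np.float64(0.04654205642901888))
scraper [ 0.4841  0.3483 -0.1532 -0.0039] 0.6356281719301047
scraper [ 0.4841  0.3483 -0.1532 -0.0039] 0.6356281819585595
scraper [ 0.4841  0.3483 -0.1532 -0.0039] 0.6356281849501193
scraper [ 0.4841  0.3483 -0.1532 -0.0039] 0.6356281904098182
[[-0.7098 -0.9936]
 [-1.2855 -1.1224]
 [-0.5822 -0.494 ]
 [ 1.0135 -0.2259]
 [ 0.2199 -1.8422]
 [ 0.2824  0.252 ]
 [-0.1522 -0.0182]
 [-0.6651  0.8082]
 [-0.0818  0.3319]
 [-1.1147  0.9077]
 [-0.4235  1.6864]
 [-0.1995 -0.6663]
 [-0.1094 -0.3381]]
cover [ 0.4954 -0.3696 -0.1581]
[[ 0.4135 -0.6902]
 [ 0.2055  0.4118]
 [ 0.1353  0.932 ]
 [-0.2498  0.4066]
 [ 0.1928 -0.3656]
 [ 0.5728 -0.4721]
 [-0.2814 -0.2123]
 [ 0.1365 -0.7129]
 [-0.4077  0.2173]
 [-0.8682  0.249 ]]
cover z free [ 0.4993 -0.387  -0.1607 -0.0107]
bowl [ 0.6862 -0.361   0.03  ] mug [0.7077 0.3529 0.05  ] [0.7165 0.3486 0.045 ]
```

Poses are consistent with the text (heights within 4 mm). I'll move above the scraper and look with the wrist camera.

>>> servo_tool([
  [0.02,0.045,-0.025,1.5,-1],
  [0.04,0.09,-0.05,3,-1],
  [0.05,0.135,-0.075,4.5,-1],
  [0.06,0.18,-0.1,6,-1],
  [0.07,0.225,-0.125,7.5,-1],
  [0.075,0.27,-0.15,8.8,-1],
  [0.08,0.31,-0.17,8.8,-1],
  [0.08,0.34,-0.19,8.8,-1],
])

```text
clock: 1.0
tcp_pos: [0.4839, 0.3411, 0.3237]
orientation: [0.12, 1.569, -0.121]
contact_force: [0.3, -0.1, -0.1]
grip_width: 0.0855
```

>>> servo_tool([
  [0,0,0,0,-1],
  [0,0,0,0,-1],
  [0,0,0,0,-1],
])

```text
clock: 1.3
tcp_pos: [0.4846, 0.3399, 0.3236]
orientation: [0.121, 1.568, -0.123]
contact_force: [0.3, -0.5, 1.1]
grip_width: 0.0853
```

Run:
```python
from h import *
o=get_obs();f=grab_frame("wrist");print(o["clock"],o["tcp_pos"],o["orientation"],o["contact_force"])
np.savez("w1.npz",T=wristT(o));cv2.imwrite("pics/w1.png",cv2.resize(f[:,:,::-1],(784,588),interpolation=cv2.INTER_CUBIC))
```

```text
1.3 [0.4846 0.3399 0.3236] [ 0.1208  1.5684 -0.1232] [ 0.2864 -0.5205  1.0678]
```

View pics/w1.png

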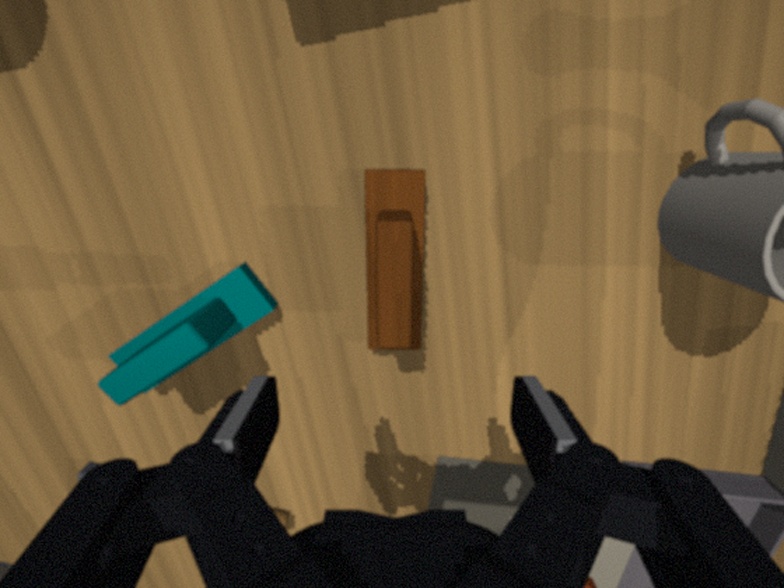

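The wrist view shows the brown scraper upright in the middle: foot corners (365,170), (425,170), (421,348), (369,348), rib top far edge (375–415,220). Turquoise decoy is clear at the left.

Run:
```python
from h import *
K=camera_params("wrist")["mtx"];T=np.load("w1.npz")["T"];o=get_obs()
px=np.array([(365,170),(425,170),(421,348),(369,348),(375.5,221),(415,221)])/1.4
M=[(-.02,.065,.015),(.02,.065,.015),(.02,-.065,.015),(-.02,-.065,.015),(-.011,.04,.065),(.011,.04,.065)]
p,r=fit([(K,T,M,px)],[.484,.348,-.15,0]);print(p);print(r)
p,r=fit([(K,T,M,px)],[.484,.348,-.15,0],z=0);print(p)
Rm=R.from_rotvec(o["orientation"]).as_matrix();print(Rm)
print(Rm.T@(np.array([p[0],p[1],.05])-o["tcp_pos"]))
```

```text
[ 0.4847  0.348  -0.1564 -0.0043]
[[-0.1945  0.2427]
 [ 0.3374  0.2371]
 [ 0.1622  0.0447]
 [-0.1257  0.0347]
 [ 0.0892 -0.2348]
 [-0.2312 -0.2353]]
[ 0.4848  0.3486 -0.1565]
[[-0.001   0.1558  0.9878]
 [-0.0014  0.9878 -0.1558]
 [-1.     -0.0016 -0.0008]]
[ 0.2736  0.0095 -0.0013]
```

>>> servo_tool([
  [0.04,0.0085,-0.001,0,-1],
  [0.08,0.0085,-0.001,0,-1],
  [0.11,0.0085,-0.001,0,-1],
  [0.119,0.0085,-0.001,0,-1],
  [0.119,0.0085,-0.001,0,0.2],
  [0.119,0.0085,-0.001,0,1],
  [0.119,0.0085,-0.001,0,1],
  [0.119,0.0085,-0.001,0,1],
], force=60)

```text
clock: 2.15
tcp_pos: [0.4857, 0.3481, 0.2062]
orientation: [0.123, 1.566, -0.123]
contact_force: [-0.8, -0.3, -0.1]
grip_width: 0.0283
```

>>> servo_tool([
  [0,0,0,0,1],
  [0,0,0,0,1],
  [0,0,0,0,1],
  [0,0,0,0,1],
])

```text
clock: 2.55
tcp_pos: [0.4857, 0.3482, 0.2065]
orientation: [0.123, 1.566, -0.123]
contact_force: [-0.8, -1.2, 2.1]
grip_width: 0.0209
```

>>> servo_tool([
  [-0.04,0,0,0,1],
  [-0.085,0,0,0,1],
  [-0.125,-0.025,0.005,2,1],
  [-0.134,-0.07,0.01,4,1],
  [-0.134,-0.115,0.015,6,1],
  [-0.134,-0.16,0.02,7.1,1],
  [-0.134,-0.205,0.025,7.1,1],
  [-0.134,-0.245,0.025,7.1,1],
])

```text
clock: 3.35
tcp_pos: [0.4718, 0.0998, 0.3404]
orientation: [0.221, 1.558, -0.221]
contact_force: [-0.4, -1.1, -1.6]
grip_width: 0.0214
```

>>> servo_tool([
  [0,-0.035,0,0,1],
  [0,-0.035,0,0,1],
  [0,-0.035,0,0,1],
])

```text
clock: 3.65
tcp_pos: [0.4619, 0.0655, 0.3404]
orientation: [0.223, 1.558, -0.222]
contact_force: [0.7, 0.4, -1.5]
grip_width: 0.0212
```

Run:
```python
from h import *
o=get_obs();f=grab_frame("wrist");print(o["clock"],o["tcp_pos"],o["orientation"],o["contact_force"],o["grip_width"])
np.savez("w2.npz",T=wristT(o));cv2.imwrite("pics/w2.png",cv2.resize(f[:,:,::-1],(784,588),interpolation=cv2.INTER_CUBIC))
```

```text
3.65 [0.4619 0.0655 0.3404] [ 0.2231  1.5576 -0.2225] [ 0.6652  0.4083 -1.5443] 0.0212147777441882
```

View pics/w2.png

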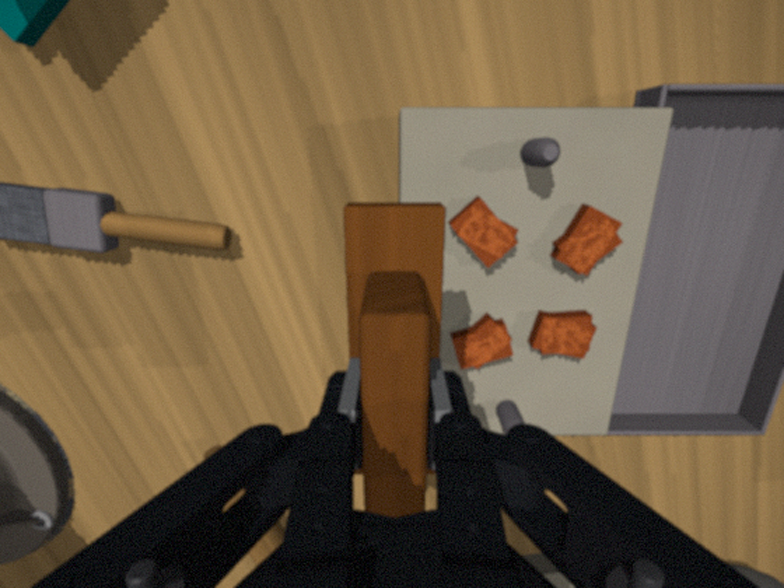

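Wrist view: scraper foot edge at (345–445,204), mould corners (401,109), (672,107), (608,434), pin tip (546,150), chips at (484,232), (588,240), (482,342), (563,334).

Run:
```python
from h import *
K=camera_params("wrist")["mtx"];T=np.load("w2.npz")["T"];o=get_obs()
px=np.array([(401,109),(672,107),(608,434),(546,151)])/1.4
M=[(-.08,.115,.05),(.08,.115,.05),(.08,-.115,.05),(0,.09,.08)]
p,r=fit([(K,T,M,px)],[.538,.038,-.28,0],z=0);print(p,r.ravel());q,_=fit([(K,T,M,px)],[.538,.038,-.28,0]);print(q)
c,s=np.cos(p[2]),np.sin(p[2]);L=np.array([[c,s],[-s,c]])
for u in [(484,232),(588,240),(482,342),(563,334),(518,232),(450,228)]:
    print("chip",L@(ray(K,T,np.array(u)/1.4,.06)[:2]-p[:2]))
for u in [(345,204),(445,205)]: print("foot",L@(ray(K,T,np.array(u)/1.4,.149)[:2]-p[:2]))
Rm=R.from_rotvec(o["orientation"]).as_matrix();print(Rm)
print("tcp local",L@(o["tcp_pos"][:2]-p[:2]))
```

```text
[ 0.5379  0.0375 -0.2758] [-3.8602 -0.4937  0.2234 -1.056  -0.0249  1.4206  0.9922  1.2507]
[ 0.5398  0.0369 -0.2785 -0.0038]
chip [-0.0265  0.0443]
chip [0.0379 0.0388]
chip [-0.0232 -0.03  ]
chip [ 0.0305 -0.0247]
chip [-0.0057  0.0441]
chip [-0.0474  0.047 ]
foot [-0.1003  0.0725]
foot [-0.0618  0.0717]
[[ 0.002   0.278   0.9606]
 [ 0.0005  0.9606 -0.278 ]
 [-1.      0.0011  0.0018]]
tcp local [-0.0808  0.0074]
```

>>> servo_tool([
  [0.04,0,0,0,1],
  [0.07,0,0,0,1],
  [0.0825,0,0,0,1],
  [0.0825,0,0,0,1],
])

```text
clock: 4.1
tcp_pos: [0.4623, 0.0684, 0.2568]
orientation: [0.219, 1.56, -0.219]
contact_force: [1.2, -0.2, -1.1]
grip_width: 0.0212
```

>>> servo_tool([
  [-0.001,0,0.012,0,1],
  [-0.001,0,0.024,0,1],
  [-0.001,0,0.036,0,1],
  [-0.001,0,0.048,0,1],
  [-0.001,0,0.06,0,1],
  [-0.001,0,0.072,0,1],
  [-0.001,0,0.084,0,1],
  [-0.001,0,0.096,0,1],
])

```text
clock: 4.9
tcp_pos: [0.5556, 0.0416, 0.2577]
orientation: [0.219, 1.56, -0.219]
contact_force: [-1.3, 0.3, -1.1]
grip_width: 0.0214
```

>>> servo_tool([
  [0,0,0.012,0,1],
  [0,0,0.024,0,1],
  [0,0,0.036,0,1],
  [0,0,0.048,0,1],
  [0,0,0.06,0,1],
  [0,0,0.07,0,1],
  [0,0,0.07,0,1],
])

```text
clock: 5.6
tcp_pos: [0.6242, 0.0217, 0.2577]
orientation: [0.22, 1.559, -0.219]
contact_force: [0.1, 1.2, -1.0]
grip_width: 0.021
```

Run:
```python
from h import *
o=get_obs();print(o["clock"],o["tcp_pos"],o["contact_force"],o["grip_width"])
a=grab_frame("scene")[150:310,170:370,::-1];b=grab_frame("side")[160:280,150:350,::-1]
cv2.imwrite("pics/c2.png",np.vstack([cv2.resize(x,None,fx=2.1,fy=2.1,interpolation=cv2.INTER_CUBIC) for x in(a,b)]))
```

```text
5.6 [0.6242 0.0217 0.2577] [ 0.0568  1.1574 -1.0271] 0.020962935698290924
```

View pics/c2.png

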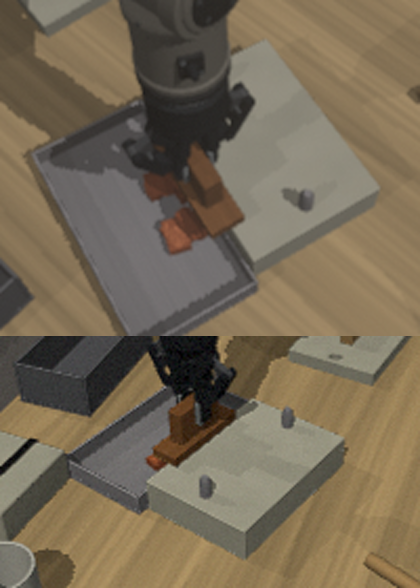

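Face is clear in both views (both pins stand on an empty face); chips lie in front of the foot in the tray. I push a little further, lift, and check on the way back.

>>> servo_tool([
  [0,0,0.012,0,1],
  [0,0,0.012,0,1],
  [-0.04,0,0.012,0,1],
  [-0.085,0.0,0.005,0,1],
  [-0.095,0.03,-0.02,0,1],
  [-0.095,0.065,-0.05,0,1],
  [-0.095,0.1,-0.08,0,1],
  [-0.095,0.135,-0.11,0,1],
])

```text
clock: 6.5
tcp_pos: [0.5533, 0.1837, 0.353]
orientation: [0.22, 1.56, -0.219]
contact_force: [0.7, 1.9, -1.3]
grip_width: 0.0214
```

>>> servo_tool([
  [0,0.03,-0.03,-2,1],
  [0,0.06,-0.06,-4,1],
  [0,0.09,-0.09,-6,1],
  [0,0.12,-0.11,-7.1,1],
  [0,0.14,-0.11,-7.1,1],
  [0,0.14,-0.11,-7.1,1],
])

```text
clock: 7.1
tcp_pos: [0.4852, 0.3523, 0.3535]
orientation: [0.121, 1.568, -0.116]
contact_force: [-0.5, 0.3, -1.2]
grip_width: 0.0212
```

Run:
```python
from h import *
o=get_obs();print(o["clock"],o["tcp_pos"],o["orientation"],o["grip_width"])
a=grab_frame("scene")
cv2.imwrite("pics/c3.png",cv2.resize(a[130:330,150:440,::-1],None,fx=2.7,fy=2.7,interpolation=cv2.INTER_CUBIC))
Rm=R.from_rotvec(o["orientation"]).as_matrix();print(Rm.T@(np.array([.4857,.3482,.2065])-o["tcp_pos"]))
```

```text
7.1 [0.4852 0.3523 0.3535] [ 0.1208  1.5678 -0.1156] 0.021228188622228666
[ 0.147  -0.0044  0.0012]
```

View pics/c3.png

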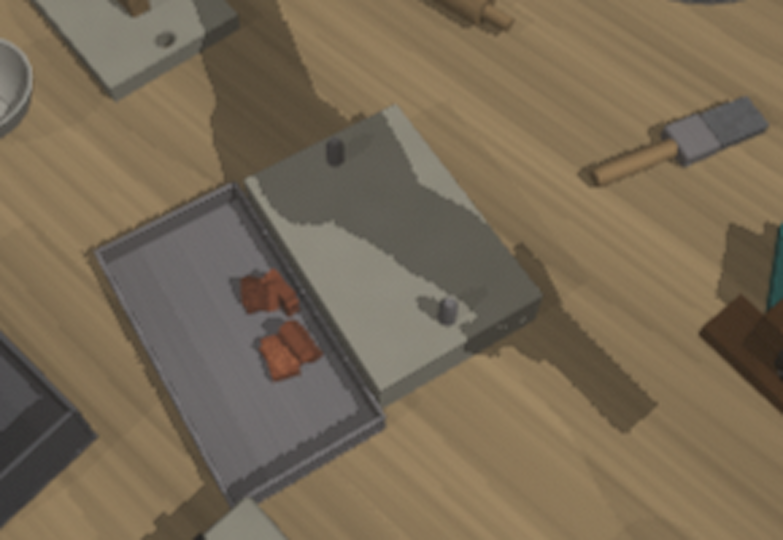

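All four chips are in the tray (crop pixels (255–285,292) and (280–300,350)), face clear, cover untouched at the top left. Putting the scraper back where it stood.

>>> servo_tool([
  [0.045,-0.0045,0.001,0,1],
  [0.09,-0.0045,0.001,0,1],
  [0.125,-0.0045,0.001,0,1],
  [0.14,-0.0045,0.001,0,1],
  [0.145,-0.0045,0.001,0,1],
  [0.147,-0.0045,0.001,0,1],
  [0.1475,-0.0045,0.001,0,1],
  [0.1475,-0.0045,0.001,0,1],
])

```text
clock: 7.95
tcp_pos: [0.4867, 0.3459, 0.2073]
orientation: [0.123, 1.566, -0.118]
contact_force: [0.0, 0.5, -2.0]
grip_width: 0.0212
```

>>> servo_tool([
  [0,0,0,0,1],
  [0,0,0,0,0.4],
  [0,0,0,0,0],
  [0,0,0,0,-0.5],
  [0,0,0,0,-1],
  [0,0,0,0,-1],
  [0,0,0,0,-1],
  [-0.02,0,0,0,-1],
])

```text
clock: 8.75
tcp_pos: [0.4856, 0.3452, 0.2252]
orientation: [0.12, 1.569, -0.121]
contact_force: [-0.5, 0.8, 0.2]
grip_width: 0.0858
```

>>> servo_tool([
  [-0.045,0,0,0,-1],
  [-0.09,0,0,0,-1],
  [-0.13,-0.01,0.002,0,-1],
  [-0.14,-0.055,0.009,0,-1],
  [-0.14,-0.1,0.017,0,-1],
  [-0.14,-0.145,0.025,0,-1],
  [-0.14,-0.19,0.032,0,-1],
  [-0.14,-0.235,0.04,0,-1],
])

```text
clock: 9.55
tcp_pos: [0.4892, 0.105, 0.3654]
orientation: [0.12, 1.569, -0.12]
contact_force: [0.5, -0.6, -0.3]
grip_width: 0.0853
```

>>> servo_tool([
  [0,-0.045,0.008,0,-1],
  [0,-0.09,0.016,0,-1],
  [0,-0.135,0.024,0,-1],
  [0,-0.18,0.032,0,-1],
  [0,-0.225,0.04,0,-1],
  [0,-0.27,0.048,0,-1],
  [0,-0.315,0.056,0,-1],
  [0,-0.36,0.064,0,-1],
])

```text
clock: 10.35
tcp_pos: [0.4973, -0.2622, 0.3655]
orientation: [0.12, 1.569, -0.12]
contact_force: [0.9, 0.5, -0.5]
grip_width: 0.0855
```

>>> servo_tool([
  [0,-0.045,0.007,0,-1],
  [0,-0.08,0.014,0,-1],
  [0,-0.11,0.018,0,-1],
  [0,-0.11,0.018,0,-1],
  [0,-0.11,0.018,0,-1],
])

```text
clock: 10.85
tcp_pos: [0.498, -0.374, 0.3651]
orientation: [0.121, 1.569, -0.121]
contact_force: [-0.5, 0.3, -0.7]
grip_width: 0.0851
```

Run:
```python
from h import *
o=get_obs();f=grab_frame("wrist");print(o["clock"],o["tcp_pos"],o["orientation"],o["contact_force"])
np.savez("w3.npz",T=wristT(o));cv2.imwrite("pics/w3.png",cv2.resize(f[:,:,::-1],(784,588),interpolation=cv2.INTER_CUBIC))
```

```text
10.85 [ 0.498  -0.374   0.3651] [ 0.1214  1.5694 -0.1206] [-0.5401  0.2919 -0.6912]
```

View pics/w3.png

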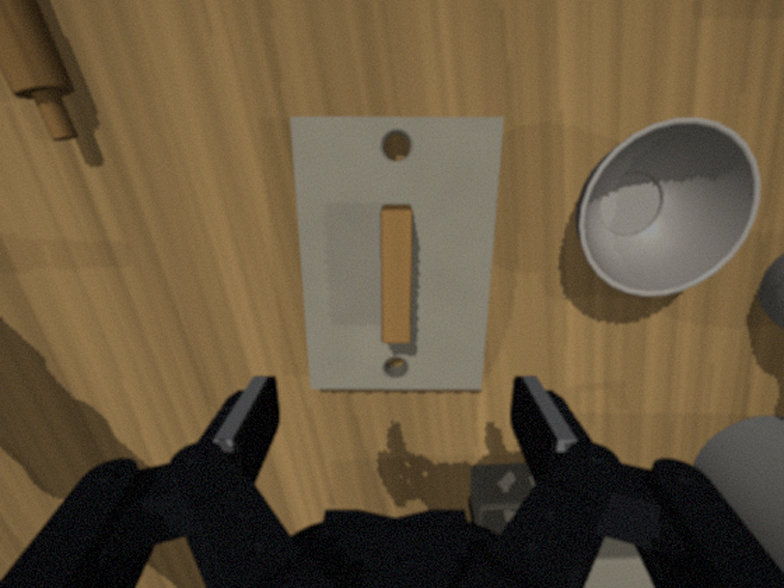

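Wrist view: cover centred, corners (291,116), (504,117), (483,389), (311,389), holes (396,146) and (396,367), rib top (381–412,209) to (384–412,343). Bowl to the right, clear of the fingers.

Run:
```python
from h import *
K=camera_params("wrist")["mtx"];T=np.load("w3.npz")["T"];o=get_obs()
px=np.array([(291,116),(504,117),(483,389),(311,389),(396.5,146),(396,367),(381,209),(412,209),(411,343),(384,343)])/1.4
M=[(-.075,.11,.022),(.075,.11,.022),(.075,-.11,.022),(-.075,-.11,.022),(0,.09,.022),(0,-.09,.022),(-.011,.05,.056),(.011,.05,.056),(.011,-.05,.056),(-.011,-.05,.056)]
p,r=fit([(K,T,M,px)],[.496,-.37,-.15,0]);print(p);print(r)
p,r=fit([(K,T,M,px)],[.496,-.37,-.15,0],z=0);print(p)
Rm=R.from_rotvec(o["orientation"]).as_matrix()
print(Rm,Rm.T@(np.array([p[0],p[1],.04])-o["tcp_pos"]))
```

```text
[ 0.4977 -0.3752 -0.1554 -0.0012]
[[-0.3514  0.1342]
 [-0.1302 -0.5938]
 [-0.829  -0.6046]
 [ 0.22   -0.7485]
 [ 0.3902  0.2892]
 [ 0.4156  0.6619]
 [-0.1593 -0.0152]
 [ 1.0523 -0.0072]
 [ 0.3058  0.3324]
 [-1.2762  0.3121]]
[ 0.4977 -0.375  -0.1549]
[[-0.0018  0.1515  0.9884]
 [ 0.0012  0.9885 -0.1515]
 [-1.      0.0009 -0.002 ]] [ 0.3251 -0.0025  0.0002]
```

>>> servo_tool([
  [0.045,-0.0025,0,0.2,-1],
  [0.09,-0.0025,0,0.2,-1],
  [0.13,-0.0025,0,0.2,-1],
  [0.155,-0.0025,0,0.2,-1],
  [0.1665,-0.0025,0,0.2,-1],
  [0.1665,-0.0025,0,0.2,-0.2],
  [0.1665,-0.0025,0,0.2,0.4],
  [0.1665,-0.0025,0,0.2,1],
], force=100)

```text
clock: 11.7
tcp_pos: [0.4986, -0.3754, 0.2005]
orientation: [0.122, 1.566, -0.122]
contact_force: [-0.4, -0.0, -0.0]
grip_width: 0.044
```

>>> servo_tool([
  [0,0,0,0,1],
  [0,0,0,0,1],
  [0,0,0,0,1],
  [0,0,0,0,1],
  [0,0,0,0,1],
])

```text
clock: 12.2
tcp_pos: [0.499, -0.3758, 0.2024]
orientation: [0.121, 1.564, -0.123]
contact_force: [-2.3, 1.5, 8.2]
grip_width: 0.0203
```

>>> servo_tool([
  [-0.01,0,0,0,1],
  [-0.03,0,0,0,1],
  [-0.06,0,0,0,1],
  [-0.09,0,0,0,1],
  [-0.12,0.01,0,0,1],
  [-0.145,0.035,-0.002,0,1],
  [-0.15,0.065,-0.004,0,1],
  [-0.15,0.1,-0.006,1,1],
])

```text
clock: 13.0
tcp_pos: [0.5076, -0.2759, 0.3541]
orientation: [0.136, 1.561, -0.139]
contact_force: [0.4, 0.1, -6.8]
grip_width: 0.0203
```

>>> servo_tool([
  [0,0.035,-0.002,1,1],
  [0,0.07,-0.004,2,1],
  [0,0.105,-0.006,3,1],
  [0,0.14,-0.008,4,1],
  [0,0.175,-0.01,5,1],
  [0,0.21,-0.012,6,1],
  [0,0.245,-0.014,6.15,1],
  [0,0.27,-0.016,6.15,1],
])

```text
clock: 13.8
tcp_pos: [0.5384, -0.0045, 0.3537]
orientation: [0.219, 1.555, -0.221]
contact_force: [0.6, -0.2, -6.0]
grip_width: 0.0198
```

>>> servo_tool([
  [0,0.02,0,0,1],
  [0,0.04,0,0,1],
  [0,0.04,0,0,1],
  [0,0.04,0,0,1],
])

```text
clock: 14.2
tcp_pos: [0.549, 0.0341, 0.3536]
orientation: [0.218, 1.556, -0.221]
contact_force: [-0.3, -0.6, -6.6]
grip_width: 0.0205
```

Run:
```python
from h import *
o=get_obs();print(o["clock"],o["tcp_pos"],o["orientation"],o["contact_force"],o["grip_width"])
Rm=R.from_rotvec(o["orientation"]).as_matrix();print(Rm);print(Rm.T@(np.array([.538,.0372,.2524])-o["tcp_pos"]-Rm@[.155,.0006,-.0004]+[0,0,-.155]))
f=grab_frame("wrist");np.savez("w4.npz",T=wristT(o))
a=grab_frame("scene");b=grab_frame("side")
for n,x in (("wr",f),("sc",a),("si",b)): cv2.imwrite(f"pics/r4{n}.png",x[:,:,::-1])
z=lambda x,s:cv2.resize(x[:,:,::-1],None,fx=s,fy=s,interpolation=cv2.INTER_CUBIC)
C=np.zeros((600,800,3),np.uint8)
def put(t,X,Y):
    t=t[:600-Y,:800-X];C[Y:Y+t.shape[0],X:X+t.shape[1]]=t
put(z(f[:300,150:410],1.5),0,0);put(z(a[150:300,230:360],3),400,0);put(z(b[155:275,200:325],3.2)[:,:],0,450) if 0 else None
put(z(b[175:270,205:325],2.0),0,452-40)
cv2.imwrite("pics/c4.png",C)
```

```text
14.2 [0.549  0.0341 0.3536] [ 0.2183  1.556  -0.2207] [-0.3159 -0.5661 -6.6457] 0.020460996772152615
[[ 0.0033  0.2761  0.9611]
 [-0.002   0.9611 -0.2761]
 [-1.     -0.0011  0.0038]]
[ 0.1011 -0.0004 -0.012 ]
```

View pics/c4.png

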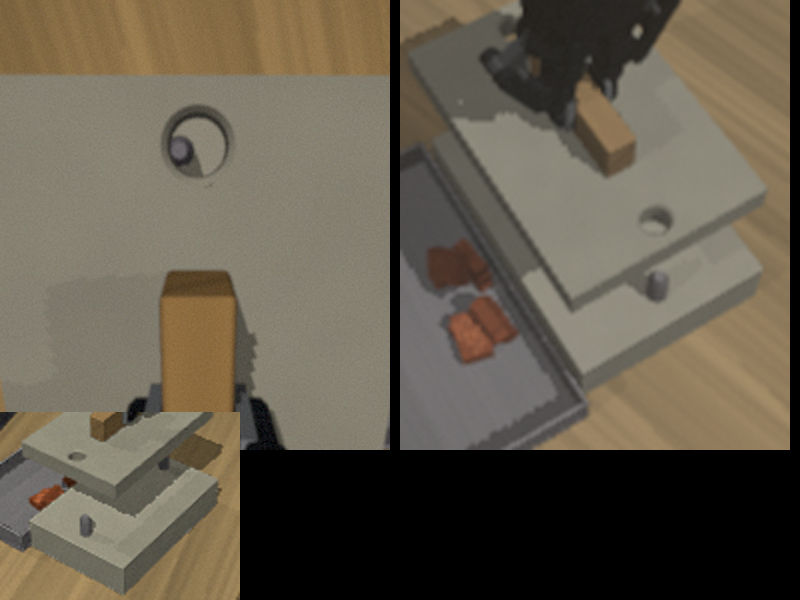

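The wrist tile shows the +y pin tip (181,149) through the cover's hole (ring centre (198,143)), so the cover must shift toward tool −z. Computing how far.

Run:
```python
from h import *
K=camera_params("wrist")["mtx"];T=np.load("w4.npz")["T"];o=get_obs()
Rm=R.from_rotvec(o["orientation"]).as_matrix()
zb=o["tcp_pos"][2]-.2024
u=lambda x,y:np.array([x/1.5+150,y/1.5])
H=ray(K,T,u(198,143),zb+.022); Hb=ray(K,T,u(199,147),zb)
for z,q in((.08,(179.5,148)),(.08,(181,149))):
    P=ray(K,T,u(*q),z);print("pin",P,"hole",H,"hole bottom?",Hb,"tool shift",Rm.T@(P-H),Rm.T@(P-Hb))
print("mould from pin (yaw -.278)",P[:2]-.09*np.array([.2744,.9616]))
print("tool pos of hole",Rm.T@(H-o["tcp_pos"]))
```

```text
pin [0.5651 0.1249 0.08  ] hole [0.5735 0.1213 0.1732] hole bottom? [0.5738 0.1207 0.1512] tool shift [ 0.0932  0.0012 -0.0095] [ 0.0712  0.0017 -0.0099]
pin [0.5657 0.1242 0.08  ] hole [0.5735 0.1213 0.1732] hole bottom? [0.5738 0.1207 0.1512] tool shift [ 0.0932  0.0007 -0.0087] [ 0.0712  0.0012 -0.0091]
mould from pin (yaw -.278) [0.541  0.0377]
tool pos of hole [ 0.1803  0.0922 -0.002 ]
```

>>> servo_tool([
  [0.015,0.0,-0.005,0,1],
  [0.03,0.001,-0.009,0,1],
  [0.045,0.001,-0.009,0,1],
  [0.057,0.001,-0.009,0,1],
  [0.057,0.001,-0.009,0,1],
  [0.057,0.001,-0.009,0,1],
])

```text
clock: 14.95
tcp_pos: [0.5411, 0.0356, 0.2968]
orientation: [0.221, 1.555, -0.224]
contact_force: [0.1, -0.5, -5.6]
grip_width: 0.0206
```

Run:
```python
from h import *
o=get_obs();print(o["clock"],o["tcp_pos"],o["orientation"],o["contact_force"],o["grip_width"])
f=grab_frame("wrist");np.savez("w5.npz",T=wristT(o))
a=grab_frame("scene");b=grab_frame("side")
z=lambda x,s:cv2.resize(x[:,:,::-1],None,fx=s,fy=s,interpolation=cv2.INTER_CUBIC)
C=np.zeros((600,800,3),np.uint8)
def put(t,X,Y):
    t=t[:600-Y,:800-X];C[Y:Y+t.shape[0],X:X+t.shape[1]]=t
put(z(f[40:140,230:330],4),0,0);put(z(a[170:300,235:365],3),405,0);put(z(b[180:270,205:325],2.2),0,402)
cv2.imwrite("pics/c5.png",C)
```

```text
14.95 [0.5411 0.0356 0.2968] [ 0.2207  1.5553 -0.2237] [ 0.0547 -0.526  -5.6048] 0.020614351559384167
```

View pics/c5.png

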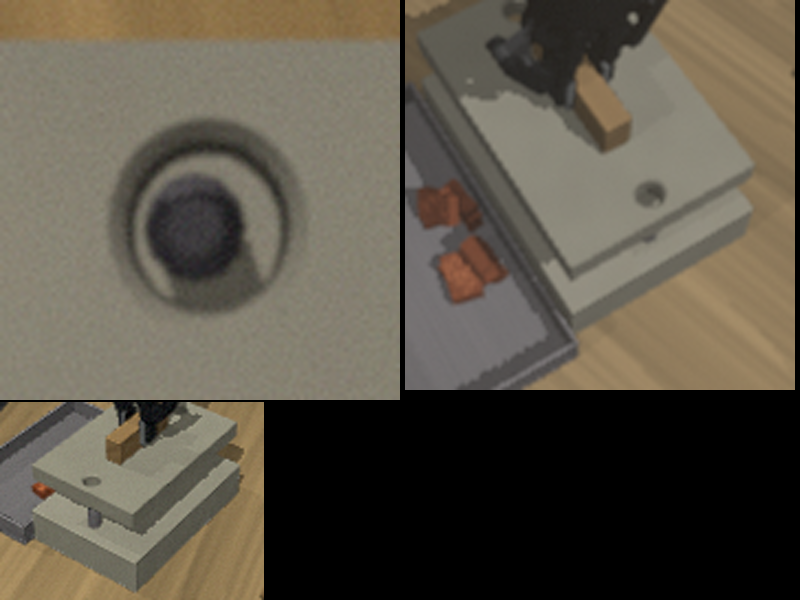

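Run:
```python
from h import *
K=camera_params("wrist")["mtx"];T=np.load("w5.npz")["T"];o=get_obs()
Rm=R.from_rotvec(o["orientation"]).as_matrix();print(Rm)
zb=o["tcp_pos"][2]-.2024
u=lambda x,y:np.array([x/4+230,y/4+40])
H=ray(K,T,u(207,217),zb+.022);P=ray(K,T,u(196,227),.072)
print(zb,H,P,Rm.T@(P-H),"world shift",P-H,"vertical cover: tool y,z",Rm[:2,1:].T@(P-H)[:2])
# project: where hole circle edges and where pin would be if aligned
cs=camera_params("scene");cd=camera_params("side")
# scene/side consistency: cover corner vs mould corner
c,s=np.cos(-.28),np.sin(-.28);A=np.array([[c,-s],[s,c]])
p=P[:2]-A@[0,.09];print("mould from pin",p)
```

```text
[[ 0.0053  0.279   0.9603]
 [-0.002   0.9603 -0.279 ]
 [-1.     -0.0004  0.0057]]
0.09502931947853335 [0.5661 0.1232 0.117 ] [0.5647 0.1239 0.072 ] [ 0.045   0.0004 -0.0017] world shift [-0.0013  0.0008 -0.045 ] vertical cover: tool y,z [ 0.0004 -0.0015]
mould from pin [0.5399 0.0374]
```

>>> servo_tool([
  [0.0,0.0005,-0.0018,0,1],
  [0.006,0.0005,-0.0018,0,1],
  [0.012,0.0005,-0.0018,0,1],
  [0.018,0.0005,-0.002,0,1],
  [0.024,0.0005,-0.002,0,1],
  [0.03,0.0005,-0.002,0,1],
  [0.03,0.0005,-0.002,0,1],
])

```text
clock: 15.8
tcp_pos: [0.5393, 0.0369, 0.2663]
orientation: [0.22, 1.556, -0.223]
contact_force: [-1.2, 0.0, -5.9]
grip_width: 0.0205
```

>>> servo_tool([
  [0.004,0,0,0,1],
  [0.008,0,0,0,1],
  [0.011,0,0,0,1],
  [0.013,0,0,0,1],
  [0.014,0,0,0,1],
  [0.014,0,0,0,1],
  [0.014,0,0,0,1],
])

```text
clock: 16.5
tcp_pos: [0.5394, 0.0368, 0.2524]
orientation: [0.22, 1.556, -0.223]
contact_force: [-1.2, -0.5, -3.9]
grip_width: 0.0204
```

>>> servo_tool([
  [0.0008,0,0,0,1],
  [0.0012,0,0,0,1],
  [0.0015,0,0,0,1],
  [0.0015,0,0,0,1],
])

```text
clock: 16.9
tcp_pos: [0.5394, 0.0367, 0.2524]
orientation: [0.221, 1.556, -0.223]
contact_force: [-6.7, -0.5, 12.6]
grip_width: 0.0208
```

Contact with the face (force went from −6 to +12.6 N at bottom height 50 mm). Release and rise.

>>> servo_tool([
  [-0.001,0,0,0,1],
  [-0.001,0,0,0,0.5],
  [-0.001,0,0,0,0],
  [-0.001,0,0,0,-0.5],
  [-0.001,0,0,0,-1],
  [-0.001,0,0,0,-1],
  [-0.001,0,0,0,-1],
  [-0.01,0,0,0,-1],
])

```text
clock: 17.7
tcp_pos: [0.5389, 0.0367, 0.2618]
orientation: [0.22, 1.558, -0.224]
contact_force: [-0.1, 0.3, 0.7]
grip_width: 0.0856
```

>>> servo_tool([
  [-0.03,0,0,0,-1],
  [-0.07,0,0,0,-1],
  [-0.11,0,0,0,-1],
  [-0.15,0,0,0,-1],
  [-0.16,0,0,0,-1],
  [-0.16,0,0,0,-1],
])

```text
clock: 18.3
tcp_pos: [0.539, 0.037, 0.4242]
orientation: [0.222, 1.553, -0.222]
contact_force: [0.1, -1.2, -0.6]
grip_width: 0.085
```

Run:
```python
from h import *
o=get_obs();print(o["clock"],o["tcp_pos"],o["contact_force"],o["grip_width"])
f=grab_frame("wrist");np.savez("w6.npz",T=wristT(o));a=grab_frame("scene");b=grab_frame("side")
z=lambda x,s:cv2.resize(x[:,:,::-1],None,fx=s,fy=s,interpolation=cv2.INTER_CUBIC)
C=np.zeros((600,800,3),np.uint8)
def put(t,X,Y):
    t=t[:600-Y,:800-X];C[Y:Y+t.shape[0],X:X+t.shape[1]]=t
put(z(f[:300,150:430],1.4),0,0);put(z(a[150:410,190:450],1.5),400,0);put(z(b[170:350,180:345],2.2)[:,:],400,395-0) if 0 else None
put(z(b[185:270,205:325],2.1),0,421);put(z(b[285:350,205:275],2.8),400,418)
cv2.imwrite("pics/c6.png",C)
```

```text
18.3 [0.539  0.037  0.4242] [ 0.0602 -1.2292 -0.6492] 0.08500395951926944
```

View pics/c6.png

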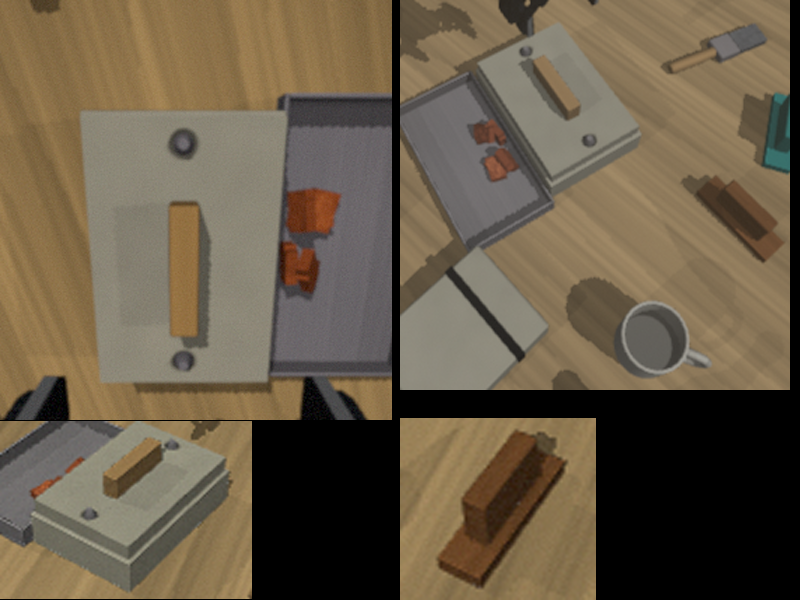

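The cover lies flush with both pins in its holes, all four chips are in the tray, the scraper stands upright, and mug and bowl have not moved. Handing in.

```bash
python3 -c "
from bench import *
print(hand_in())"
```

```text
the job is handed in; nothing more can be done
None
```

I wiped all four chips into the waste tray with one stroke of the wooden scraper. I then stood the scraper back where it had been, lowered the cover over both pins and released it. The job was handed in at about 18 s of the 67 s allowed; the hand-in gave no verdict.

**Last checks:**
- **Cover:** the pictures show it flush with both pins in their holes. The wrist force rose from about −6 N to +12.6 N with the cover's underside at about 50 mm, which is the height of the face.
- **Chips:** all four are in the tray, some leaning on each other.
- **Scraper:** it is upright on the bench.
- **Bystanders and robot:** the mug showed no sign of having moved. The bowl was outside the last crops, but the arm kept clear of it. The gripper is open and clear of everything.

**Disagreements:**
- **Base heights:** the first fits put the bases of the mould and scraper about 4 mm below the bench. I took that as calibration error and went by contact heights instead.
- **Cover position:** the side-view estimate was about 6 mm off along y, and the wrist view corrected it before the grasp.

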